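# Latch the glue-up jig

### The job

Two plywood glue-up jigs stand on the bench with their draw latches open. On the jig that holds the two wooden strips, lay the raised steel claw over so that it hooks behind its keeper, then swing the black-handled lever fully down so that the latch draws the jaw in and stays locked. Leave the latch of the empty jig open as it is.

Things in the scene. Friction and masses are not known exactly. Their poses are not given: they have to be found in the camera images.
- jig: Jig with the two reddish strips (20 x 22 x 150 mm, across the board under the claw, between fence and jaw): plywood board 232 x 130 x 18 mm, fixed, latch on its centre line. Origin at table height below the lever's pivot; x from latch to keeper, z up. The lever turns about the y axis 62 mm up. Fixed parts are below 73 mm. The closed latch draws the sprung jaw and keeper 4 mm to the pivot.
- claw_tip (a point): Middle of the lower edge of the claw's lip. Claw: steel bar 26 wide, 6 thick, pivoted on the lever 113 mm behind the tip; lip 6 thick, turned down, edge 16 mm below bar's middle. x along bar to its end, z square to it. Starts 60-82 deg above level, leaning to the keeper, held by friction; pushed (1 N) below 55 deg it falls by itself, and with the lever up the lip lands 5 to 10 mm beyond the keeper.
- keeper (a point): Middle of the top of the keeper: upright steel wall on the sliding jaw, 28 mm wide (y), 8 mm thick (x), top 64 mm above the table, at first 83 mm along jig x from the pivot. The claw's lip belongs behind it, on the side away from the lever.
- lever_end (a point): On the black handle (57 x 34 x 12 mm), upper face, 10 mm from its end. Seen from the pivot it is 95 mm along the handle and 19 mm below; face normal is z, x points to the pivot. Starts raised 75 to 83 deg, stays where left (1 to 4 N moves it); swings away from the keeper down to level, where it stops with this point at jig x = -95 mm, 43 mm above the table. The last 14 deg are past centre.
- spare_claw_tip (a point): The same point on the claw of the empty jig, an equal jig with an equal open latch but no strips; to be left alone.
- spare_lever_end (a point): The same point on the lever of the empty jig; to be left alone.

How it is judged:
On the way:
1. with the lever still up, the claw of the loaded jig lies over its keeper, its lip down behind it (z of claw_tip in the frame of keeper below -0.005 m and x of claw_tip in the frame of keeper above 0.003 m and z of lever_end in the frame of jig above 0.1 m), for 0.2 s.
At the end, for the whole second after the job is handed in: The lip of the loaded jig's claw is behind its keeper (lower edge at least 5 mm below the keeper's top), the lever is down within about 8 degrees of level, and the jaw is drawn in by at least 2 mm (z of claw_tip in the frame of keeper below -0.005 m and x of claw_tip in the frame of keeper above 0.003 m and z of lever_end in the frame of jig below 0.056 m and x of keeper in the frame of jig below 0.081 m); the robot touches nothing.
It fails at once if the claw or lever of the empty jig is moved by more than 20 mm (distance of any of spare_claw_tip, spare_lever_end from where it was at the start of the episode above 0.02 m).
It also fails if it takes over 42 s, if anything falls off the work surface, if the arm or the gripper's body presses on something with over 40 N, if the wrist force passes 120 N, or if a joint passes its speed limit or range.

### The arm

A 7-joint arm with a two-finger parallel gripper is mounted at the origin on the work surface. World frame = base frame: x ahead of the robot, y to its left, z up, the work surface at z = 0. Lengths are in m, angles in rad, forces in N, time in s.
With the tool pointing down it reaches from about 0.4 to 0.875 m from the base axis. Payload 19.3 kg.
Tool frame: the origin (TCP) lies at the very end of the fingers, on their centre line; the grasp point (between the pads) lies 19 mm behind it; z points along the fingers, y is the direction in which the jaws open and shut (so a half turn about z gives the same grasp; the last joint's range is limited). The gripper opens to 85 mm and grips with 20 to 120 N. Pads are 22 mm wide; open, the fingers measure 114 mm over their backs; the gripper's body (76 mm by 85 mm) begins 54 mm behind the grasp point. The pads swing forward as they close: fully open they stand 13 mm farther back than shut.
Start: joints at [1.116, 0.521, -0.036, 1.599, 0.021, 1.021, -0.113], TCP at [0.235, -0.579, 0.231] pointing down, gripper open.
Joint ranges: [-2.91, 2.91], [-0.3, 2.13], [-1.5, 1.42], [0.17, 2.43], [-1.26, 4.41], [0.16, 1.93], [-2.52, 2.52]. Speed limits (rad/s): [1.89, 1.89, 2.39, 2.39, 3.01, 3.01, 3.01].

### API

Orientations are given as [roll, pitch, yaw] about the fixed x, y, z axes, in that order (R = Rz(yaw) Ry(pitch) Rx(roll)).
In Python, from workcell import telemetry, imaging, ticket gives the robot as it stands.
- The arm moves only by the tool carry_out, never from a script. Its argument "series" is a list of rows, each a list of 7 numbers: the shift along the tool's x, y, z in m, then the turn, a rotation vector about the tool's x, y, z in rad, then the closure in counts, from 0 (fully open) to 255 (shut). In form: [[tx, ty, tz, ax, ay, az, jaw], ...]. A call has 1 to 10 rows; each row is the pose to reach, as a shift and turn from the pose commanded when the call began, along the tool's axes at that moment; what a row does not reach only later rows make up. A row lasts 1/8 s, in which the tool goes at most 62.5 mm and 10.7 degrees, less where a joint would pass 70% of its speed; a pose out of reach is approached as far as the arm can. A call with a gripper value outside its range is refused whole. The fingers move at their own pace and stop on an object; "force" is the grip in N (left out, the last holds). Time passes only in rows, so rows that repeat a pose let the fingers close. It gives the time, the measured TCP pose, the force and the opening at its end, in the units of the state.
- telemetry.observe(): the state, without advancing time (a new reading comes with each control period).
- imaging.grab_frame(name): name is "scene" or "top" or "wrist"; returns (picture, depth): 384x512x3 uint8, blue, green, red; 384x512 float32, m along the optical axis (not along the pixel's ray), 0 where there is no reading.
- imaging.camera_info(name): a dict with "mtx" (3x3 intrinsics, pixels), "extrinsics" (4x4, takes a point from camera to world coordinates); the wrist camera has in their place "hand_eye" (4x4, takes a point from camera to tool coordinates, whose origin is the TCP and whose axes are the flange's). Camera axes: x right, y down, z forward; pixel columns grow to the right and rows downward; lengths in m; the calibration is good to about 2 mm. A picture is of the moment at which its call begins: read the wrist's pose just before it. camera_info takes no time and is no camera call.
- ticket.job_done(): hands the job in, once; it reports no verdict.
The state is a dict: "clock": time; "qpos": joint angles; "qd": joint speeds; "joint_efforts": joint torques, N m; "position": TCP position; "tool_rot": TCP orientation; "force": force on the tool from outside, world axes, zero at the start; "moment": the same for the moment, N m; "grip_width": finger opening in m.
Only numpy, scipy, OpenCV 4.12 (cv2) and the standard library are available. Lean on these libraries where they do the work, as an engineer would, in place of code of your own. Each camera call takes 0.05 s, during which the arm holds its last target.

## Working session

There is one attempt and no reset: what is moved stays moved. The work goes in short steps, Python scripts to look and compute and a tool call to move; the robot and the scene stay as the last step left them, time stands still between calls to the robot, and variables do not carry over. Pictures are saved under pics/ and viewed, and the job is handed in when it is done.

Besides the shell and the picture viewer there is one more tool, called as name([rows], argument=value, ...), one row to a line, values as JSON. carry_out: Moves the arm, as the interface text tells. Its arguments: {"type":"object","properties":{"series":{"type":"array"},"force":{"type":"number"}},"required":["series"]}

```bash
mkdir -p pics; ls
python3 - <<'E'
from workcell import telemetry, imaging, ticket
import cv2, numpy as np
s=telemetry.observe(); print(s)
for n in ["scene","top"]:
    p,d=imaging.grab_frame(n); cv2.imwrite(f"pics/{n}0.png",p); np.save(f"{n}0.npy",d)
    c=imaging.camera_info(n); print(n,c)
print(imaging.camera_info("wrist"))
E
```

```text
pics
{'clock': 0.0, 'qpos': array([ 1.11575739,  0.52202484, -0.03632796,  1.59998686,  0.02120849,
        1.02108235, -0.11278701]), 'qd': array([-1.89173067e-03, -1.80850005e-03, -4.99174329e-04, -3.87441510e-05,
        1.56679609e-03,  2.21394153e-04,  1.06202873e-03]), 'joint_efforts': array([-7.57408034e-04, -9.27109337e+01,  1.97939247e+00, -3.69930875e+01,
        1.76748162e-02,  8.22550384e-03, -2.44388156e-05]), 'position': array([ 0.23447444, -0.57900051,  0.23072654]), 'tool_rot': array([-3.14047978e+00,  8.55302696e-05,  3.84846536e-01]), 'force': array([0.19683039, 0.17220625, 0.00146229]), 'moment': array([-0.0063875 , -0.0074871 , -0.03726841]), 'grip_width': 0.08551030349862682}
scene {'mtx': array([[415.91053104,   0.        , 254.23432506],
       [  0.        , 415.91053104, 197.31213124],
       [  0.        ,   0.        ,   1.        ]]), 'extrinsics': array([[-0.86572975,  0.34371068, -0.3638337 ,  0.87981633],
       [ 0.50036865,  0.57696219, -0.64555855,  0.55216542],
       [-0.01196708, -0.74093023, -0.67147538,  0.68323107],
       [ 0.        ,  0.   
[... 279 characters left out ...]
      [-0.99939566,  0.01426749, -0.03169771,  0.01291404],
       [ 0.02968434, -0.12418799, -0.99181459,  0.89474005],
       [ 0.        ,  0.        ,  0.        ,  1.        ]])}
{'mtx': array([[288.47290394,   0.        , 256.06120633],
       [  0.        , 288.47290394, 189.21137559],
       [  0.        ,   0.        ,   1.        ]]), 'hand_eye': array([[-2.89845221e-04, -9.63743601e-01, -2.66829885e-01,
         6.73387781e-02],
       [ 9.99999820e-01, -4.19491006e-04,  4.28874762e-04,
         8.03653531e-04],
       [-5.25258044e-04, -2.66829713e-01,  9.63743549e-01,
        -1.42233961e-01],
       [ 0.00000000e+00,  0.00000000e+00,  0.00000000e+00,
         1.00000000e+00]])}
```

View pics/scene0.png

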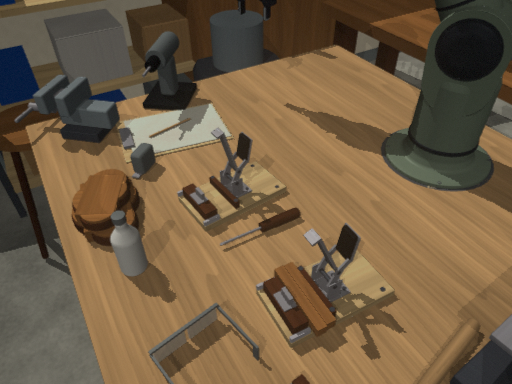

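View pics/top0.png

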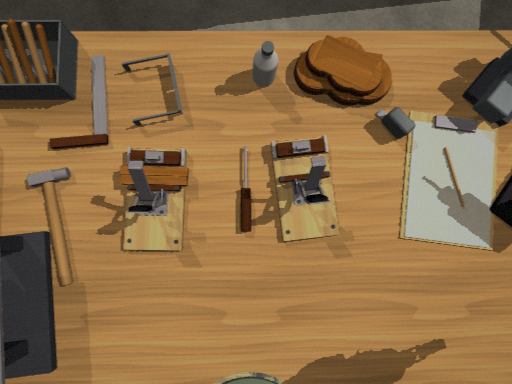

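Run:
```python
import cv2
a=cv2.imread("pics/top0.png")[135:265,95:225]; cv2.imwrite("pics/t_c.png",cv2.resize(a,(650,650)[::1],interpolation=cv2.INTER_CUBIC)[:600])
a=cv2.imread("pics/scene0.png")[210:350,245:405]; cv2.imwrite("pics/s_c.png",cv2.resize(a,(640,560),interpolation=cv2.INTER_CUBIC))
```

```text
(no output)
```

View pics/t_c.png

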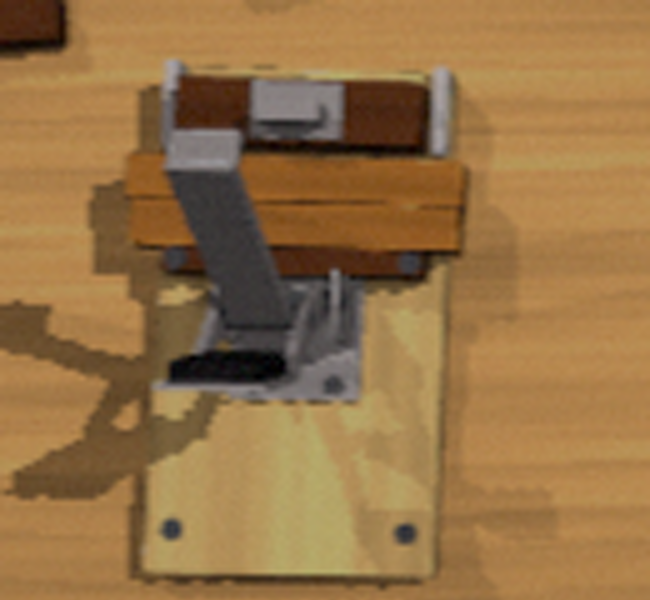

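View pics/s_c.png

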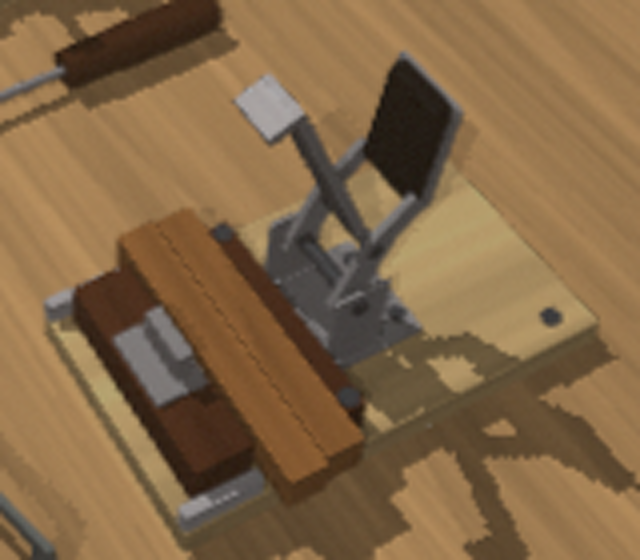

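```bash
cat > h.py <<'E'
import numpy as np
from workcell import imaging
def ray(n,u,v):
    c=imaging.camera_info(n);K=c["mtx"];E=c["extrinsics"]
    d=E[:3,:3]@np.linalg.inv(K)@[u,v,1]; return E[:3,3],d
def plane(n,u,v,z):
    o,d=ray(n,u,v); return o+d*(z-o[2])/d[2]
def tri(u1,v1,u2,v2):
    a,d=ray("top",u1,v1);b,e=ray("scene",u2,v2)
    s=np.linalg.lstsq(np.c_[d,-e],b-a,rcond=None)[0]
    p,q=a+s[0]*d,b+s[1]*e
    return (p+q)/2,np.linalg.norm(p-q)
def dep(n,D,u,v):
    o,d=ray(n,u,v); return o+d*D[int(round(v)),int(round(u))]
E
python3 - <<'E'
from h import *
np.set_printoptions(precision=4,suppress=True)
T=lambda x,y:(x/5+95-.4,y/5+135-.4)
S=lambda x,y:(x/4+245-.4,y/4+210-.4)
D=np.load("top0.npy");DS=np.load("scene0.npy")
print("near corners",plane("top",*T(140,575),.018),plane("top",*T(435,578),.018),"far R",plane("top",*T(453,75),.018))
print("scr",plane("top",*T(171,529),.018),plane("top",*T(405,534),.018))
print("scene corners",plane("scene",*S(595,325),.018),plane("scene",*S(185,535),.018),plane("scene",*S(47,330),.018))
for nm,a,b in [("clawend L",(168,165),(235,100)),("clawend R",(240,165),(270,143)),("clawfarL",(175,132),(268,75)),("clawfarR",(243,132),(305,118)),
 ("keeperL",(268,108),(148,312)),("keeperR",(325,107),(178,345))]:
    print(nm,*tri(*T(*a),*S(*b)), dep("top",D,*T(*a)))
for p in [(205,150),(230,230),(260,300),(225,360),(225,370),(190,370),(270,365)]: print(p,dep("top",D,*T(*p)))
print("scene handle")
for p in [(400,70),(440,110),(380,150),(410,190),(410,130),(265,110),(165,330),(170,320)]: print(p,dep("scene",DS,*S(*p)))
E
```

```text
near corners [0.4184 0.2765 0.018 ] [0.4146 0.1455 0.018 ] far R [0.6444 0.1382 0.018 ]
scr [0.4385 0.2632 0.018 ] [0.4344 0.159  0.018 ]
scene corners [0.4247 0.2769 0.018 ] [0.652  0.2676 0.018 ] [0.6503 0.1473 0.018 ]
clawend L [0.5827 0.208  0.1969] 0.026287075777389264 [0.573  0.2171 0.1934]
clawend R [0.5762 0.2005 0.1617] 0.005084913546311464 [0.5996 0.2297 0.0401]
clawfarL [0.5828 0.2083 0.2124] 0.0031748127884812967 [0.5864 0.2165 0.1875]
clawfarR [0.5766 0.2025 0.1814] 0.028408168423765215 [0.5862 0.1916 0.187 ]
keeperL [0.6232 0.2037 0.0798] 0.014938799098111489 [0.6206 0.2122 0.0631]
keeperR [0.6185 0.196  0.0453] 0.015178398596867981 [0.624  0.1907 0.0475]
(205, 150) [0.5791 0.2048 0.1894]
(230, 230) [0.5539 0.2038 0.1557]
(260, 300) [0.5318 0.2039 0.1063]
(225, 360) [0.5033 0.2032 0.162 ]
(225, 370) [0.4996 0.2033 0.1612]
(190, 370) [0.4997 0.216  0.163 ]
(270, 365) [0.5028 0.1916 0.1394]
scene handle
(400, 70) [0.5016 0.1968 0.1617]
(440, 110) [0.5023 0.2238 0.1621]
(380, 150) [0.511  0.2029 0.1211]
(410, 190) [0.5107 0.2244 0.1157]
(410, 130) [0.5068 0.2139 0.1426]
(265, 110) [0.5822 0.2059 0.1899]
(165, 330) [0.6211 0.2017 0.0638]
(170, 320) [0.6167 0.1988 0.0646]
```

Top view: the loaded jig is on the left, with its keeper near (154,158), claw tip near (136,165) and handle near (140,208). The empty jig is at (305,190). I'll close the fingers, stay high and move to a point clear of both jigs.

```bash
cat >> h.py <<'E'
from scipy.spatial.transform import Rotation as Ro
def rel(P,rpy):
    from workcell import telemetry
    s=telemetry.observe();R=Ro.from_euler('xyz',s["tool_rot"])
    print("now",s["clock"],s["position"].round(4),s["tool_rot"].round(3),s["force"].round(1))
    for p in np.atleast_2d(P):
        print((R.inv().apply(p-s["position"])).round(4),(R.inv()*Ro.from_euler('xyz',rpy)).as_rotvec().round(3))
E
python3 -c "
from h import *
rel([.55,-.30,.30],[np.pi,0,1.536])"
```

```text
now 0.1 [ 0.2344 -0.5791  0.2308] [-3.141  0.     0.385] [ 0.5 -0.3  0.5]
[ 0.3972 -0.1403 -0.0691] [-1.000e-03 -0.000e+00 -1.151e+00]
```

carry_out([
  [0.397,-0.14,-0.07,0,0,-1.15,255],
  [0.397,-0.14,-0.07,0,0,-1.15,255],
  [0.397,-0.14,-0.07,0,0,-1.15,255],
  [0.397,-0.14,-0.07,0,0,-1.15,255],
  [0.397,-0.14,-0.07,0,0,-1.15,255],
  [0.397,-0.14,-0.07,0,0,-1.15,255],
  [0.397,-0.14,-0.07,0,0,-1.15,255],
  [0.397,-0.14,-0.07,0,0,-1.15,255],
  [0.397,-0.14,-0.07,0,0,-1.15,255],
], force=60)

```text
clock: 1.23
position: [0.5495, -0.3009, 0.3008]
tool_rot: [-3.141, 0.0, 1.534]
force: [-0.1, 0.6, 0.4]
grip_width: -0.0001
```

carry_out([
  [0.506,-0.043,0,0,0,0,255],
  [0.506,-0.043,0,0,0,0,255],
  [0.506,-0.043,0,0,0,0,255],
  [0.506,-0.043,0,0,0,0,255],
  [0.506,-0.043,0,0,0,0,255],
  [0.506,-0.043,0,0,0,0,255],
  [0.506,-0.043,0,0,0,0,255],
  [0.506,-0.043,0,0,0,0,255],
  [0.506,-0.043,0,0,0,0,255],
  [0.506,-0.043,0,0,0,0,255],
])

```text
clock: 2.48
position: [0.5254, 0.2056, 0.301]
tool_rot: [-3.141, 0.001, 1.534]
force: [0.1, -0.3, -0.9]
grip_width: 0.0002
```

Run:
```python
from h import *
import cv2
rel([[.53,.206,.175],[.54,.206,.175]],[np.pi,0,1.536])
for n in ["wrist","scene"]:
    p,d=imaging.grab_frame(n);cv2.imwrite(f"pics/{n}1.png",p if n=="wrist" else cv2.resize(p[150:350,205:405],(600,600)))
```

```text
now 2.475 [0.5254 0.2056 0.301 ] [-3.141e+00  1.000e-03  1.534e+00] [ 0.1 -0.3 -0.9]
[0.0007 0.0046 0.126 ] [-0.     0.001 -0.002]
[0.0011 0.0146 0.126 ] [-0.     0.001 -0.002]
```

View pics/wrist1.png

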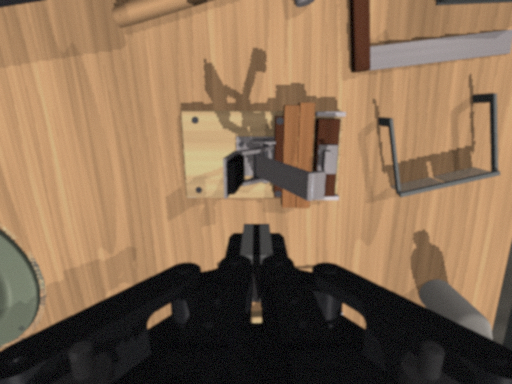

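View pics/scene1.png

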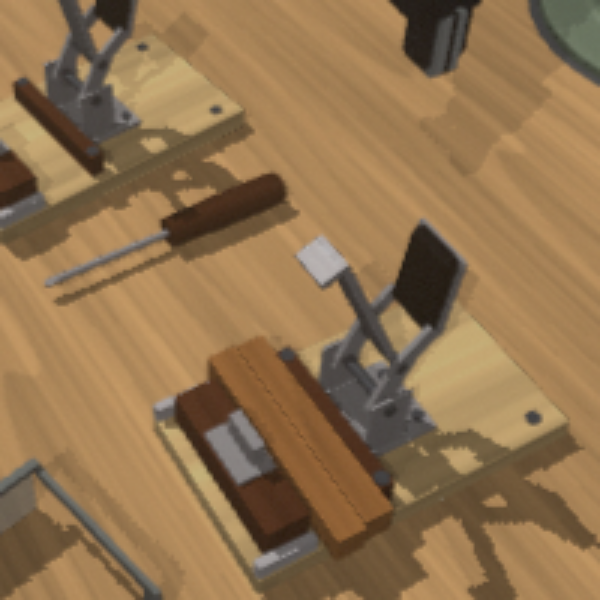

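Run:
```python
from h import *
print(plane("scene",205+435/3,150+70/3,.301))
```

```text
[0.52695533 0.21103376 0.301     ]
```

carry_out([
  [0.001,0.011,0.06,0,0,0,255],
  [0.001,0.011,0.12,0,0,0,255],
  [0.001,0.011,0.137,0,0,0,255],
  [0.001,0.011,0.137,0,0,0,255],
  [0.001,0.02,0.137,0,0,0,255],
  [0.001,0.028,0.137,0,0,0,255],
  [0.001,0.034,0.137,0,0,0,255],
  [0.001,0.04,0.137,0,0,0,255],
])

```text
clock: 3.58
position: [0.5659, 0.2063, 0.1646]
tool_rot: [3.141, -0.0, 1.535]
force: [-0.2, 0.3, -0.3]
grip_width: 0.0
```

Run:
```python
from h import *
import cv2
for n in ["scene"]:
    p,d=imaging.grab_frame(n);cv2.imwrite(f"pics/{n}2.png",p if n=="wrist" else cv2.resize(p[150:350,205:405],(600,600)))
```

```text
(no output)
```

View pics/scene2.png

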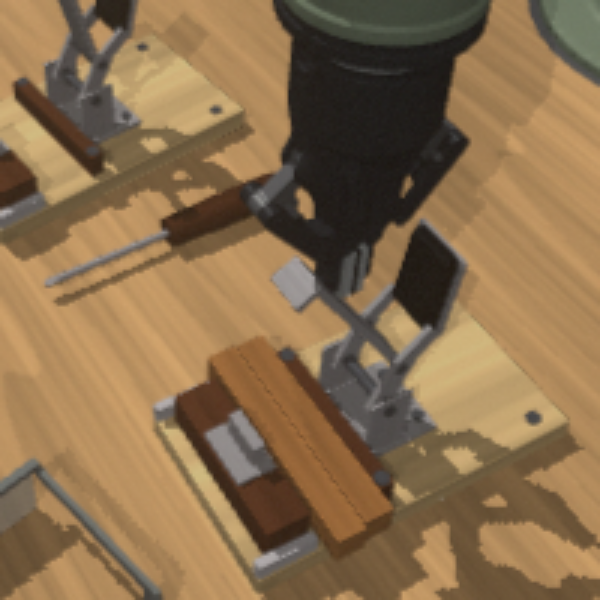

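The finger is pressing on the claw and has tipped it partway; its lip is at crop (295,283). I'll push further.

carry_out([
  [0,0.008,0,0,0,0,255],
  [0,0.016,0,0,0,0,255],
  [0,0.016,0,0,0,0,255],
  [0,0.016,0,0,0,0,255],
])

```text
clock: 4.12
position: [0.5811, 0.2058, 0.1642]
tool_rot: [-3.141, -0.0, 1.535]
force: [-0.5, -0.4, 0.3]
grip_width: -0.0001
```

Run:
```python
from h import *
import cv2
for n in ["scene"]:
    p,d=imaging.grab_frame(n);cv2.imwrite(f"pics/{n}3.png",p if n=="wrist" else cv2.resize(p[150:350,205:405],(600,600)))
```

```text
(no output)
```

View pics/scene3.png

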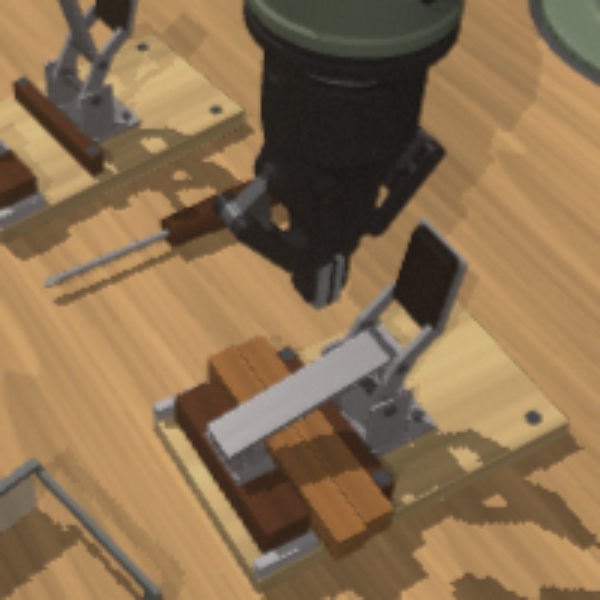

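Run:
```python
from h import *
p,D=imaging.grab_frame("scene")
for a in [(220,440),(235,432),(300,395),(370,355),(222,458),(230,466),(250,465)]:
    print(a,dep("scene",D,205+a[0]/3,150+a[1]/3).round(4))
rel([.5,.206,.15],[np.pi,0,1.536])
```

```text
(220, 440) [0.6387 0.2044 0.0663]
(235, 432) [0.6295 0.206  0.0695]
(300, 395) [0.5863 0.209  0.0788]
(370, 355) [0.5383 0.2118 0.0884]
(222, 458) [0.6374 0.2054 0.0483]
(230, 466) [0.6393 0.2166 0.0561]
(250, 465) [0.625  0.2168 0.0463]
now 4.225 [0.5811 0.2057 0.1643] [-3.142  0.     1.535] [ 0.3  0.3 -0.6]
[-0.0026 -0.081   0.0143] [-0.     0.    -0.001]
```

The claw lies over the keeper: the bar top at its end is at z ≈ 0.066 m, so the lip edge is about 17 mm below the keeper top. Next I'll swing the lever from its keeper-side face.

carry_out([
  [0,-0.051,0.01,0,0,0,255],
  [0,-0.051,0.017,0,0,0,255],
  [0,-0.063,0.017,0,0,0,255],
  [0,-0.075,0.025,0,0,0,255],
  [0,-0.089,0.034,0,0,0,255],
  [0,-0.097,0.043,0,0,0,255],
  [0,-0.105,0.052,0,0,0,255],
  [0,-0.105,0.052,0,0,0,255],
])

```text
clock: 5.22
position: [0.4757, 0.2094, 0.1117]
tool_rot: [-3.141, 0.0, 1.535]
force: [0.2, -0.5, -0.9]
grip_width: -0.0002
```

Run:
```python
from h import *
import cv2
rel([[.466,.209,.0905],[.4617,.209,.067]],[np.pi,0,1.536])
for n in ["scene"]:
    p,d=imaging.grab_frame(n);cv2.imwrite(f"pics/{n}4.png",p if n=="wrist" else cv2.resize(p[150:350,205:405],(600,600)))
```

```text
now 5.225 [0.4757 0.2094 0.1117] [-3.141  0.     1.535] [ 0.2 -0.5 -0.9]
[-0.0008 -0.0097  0.0212] [-0.001  0.    -0.001]
[-0.0009 -0.0139  0.0447] [-0.001  0.    -0.001]
```

View pics/scene4.png

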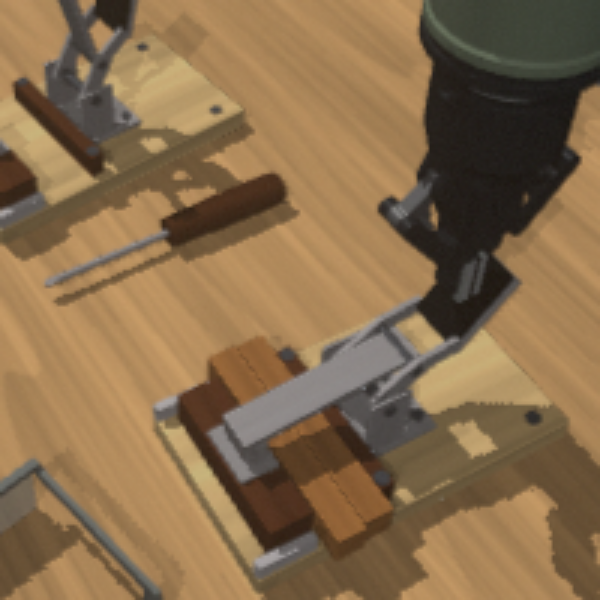

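The finger is on the handle at crop (470,290), the lever is at about 45° and the claw is still over the keeper. Continuing.

carry_out([
  [0,-0.006,0.01,0,0,0,255],
  [0,-0.01,0.021,0,0,0,255],
  [0,-0.013,0.033,0,0,0,255],
  [0,-0.015,0.044,0,0,0,255],
  [0,-0.015,0.052,0,0,0,255],
  [0,-0.015,0.058,0,0,0,255],
  [0,-0.015,0.058,0,0,0,255],
])

```text
clock: 6.15
position: [0.4612, 0.2099, 0.0539]
tool_rot: [-3.141, 0.0, 1.535]
force: [-0.5, 0.2, 0.3]
grip_width: 0.0006
```

Run:
```python
from h import *
import cv2
rel([[.46,.209,.043]],[np.pi,0,1.536])
for n in ["scene"]:
    p,d=imaging.grab_frame(n);cv2.imwrite(f"pics/{n}5.png",p if n=="wrist" else cv2.resize(p[150:350,205:405],(600,600)))
```

```text
now 6.15 [0.4612 0.2099 0.0539] [-3.141  0.     1.535] [-0.5  0.2  0.3]
[-0.001  -0.0011  0.0109] [-0.001  0.    -0.001]
```

View pics/scene5.png

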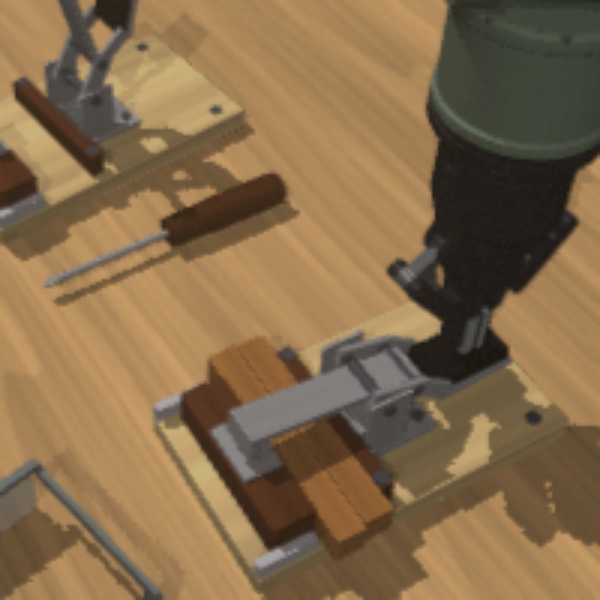

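The lever is nearly level, so I'll press it to the stop in small steps.

carry_out([
  [0,0,0.004,0,0,0,255],
  [0,0,0.008,0,0,0,255],
  [0,0,0.01,0,0,0,255],
  [0,0,0.011,0,0,0,255],
  [0,0,0.011,0,0,0,255],
])

```text
clock: 6.82
position: [0.4613, 0.21, 0.0433]
tool_rot: [-3.142, -0.0, 1.535]
force: [-0.0, 0.2, -0.4]
grip_width: -0.0002
```

carry_out([
  [0,0,0.001,0,0,0,255],
  [0,0,0.0015,0,0,0,255],
  [0,0,0.002,0,0,0,255],
])

```text
clock: 7.2
position: [0.4616, 0.2101, 0.0425]
tool_rot: [3.14, 0.0, 1.535]
force: [-8.8, -3.9, 38.0]
grip_width: -0.0001
```

The finger met the stop (38 N at z ≈ 0.0425 m). Now I'll back off upward and check.

carry_out([
  [0,0,-0.01,0,0,0,255],
  [0,0,-0.06,0,0,0,255],
  [0,0,-0.12,0,0,0,255],
  [0,0,-0.18,0,0,0,255],
  [-0.06,0,-0.22,0,0,0,255],
  [-0.06,0,-0.22,0,0,0,255],
  [-0.06,0,-0.22,0,0,0,255],
])

```text
clock: 8.07
position: [0.4593, 0.1497, 0.2615]
tool_rot: [3.141, -0.0, 1.534]
force: [0.8, 0.5, 0.2]
grip_width: -0.0001
```

Run:
```python
from h import *
import cv2
p,D=imaging.grab_frame("scene");cv2.imwrite("pics/scene6.png",cv2.resize(p[150:350,205:405],(600,600)));np.save("s6.npy",D)
p,D=imaging.grab_frame("top");cv2.imwrite("pics/top6.png",p)
```

```text
(no output)
```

View pics/scene6.png

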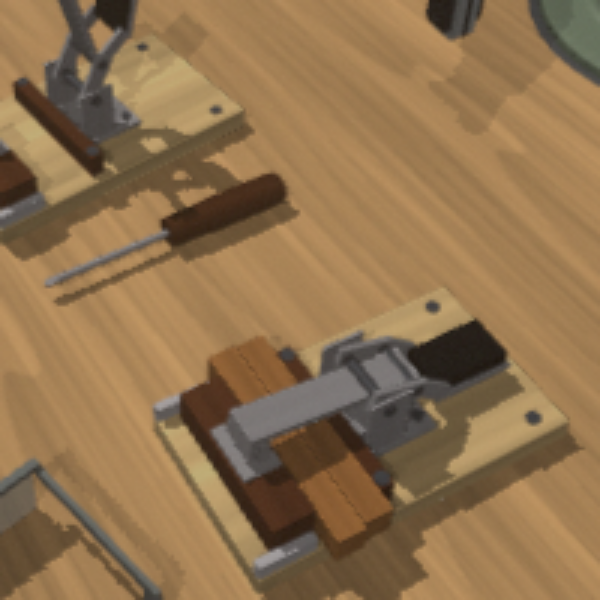

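View pics/top6.png

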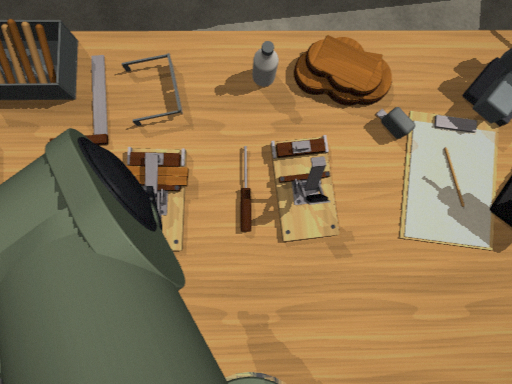

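Run:
```python
from h import *
import cv2
D=np.load("s6.npy");D0=np.load("scene0.npy")
for a in [(490,350),(475,340),(440,365),(240,425),(300,395),(245,445),(262,460)]:
    print(a,dep("scene",D,205+a[0]/3,150+a[1]/3).round(4))
A=cv2.imread("pics/scene0.png");A=cv2.resize(A[150:350,205:405],(600,600));B=cv2.imread("pics/scene6.png")
cv2.imwrite("pics/cmp.png",np.hstack([cv2.resize(x[360:580,140:340],(400,440),interpolation=cv2.INTER_CUBIC) for x in(A,B)]))
```

```text
(490, 350) [0.4432 0.2214 0.0425]
(475, 340) [0.4445 0.209  0.0402]
(440, 365) [0.4798 0.2155 0.0444]
(240, 425) [0.6243 0.2034 0.0696]
(300, 395) [0.5801 0.2017 0.0661]
(245, 445) [0.6268 0.2129 0.0632]
(262, 460) [0.6187 0.2197 0.0504]
```

View pics/cmp.png

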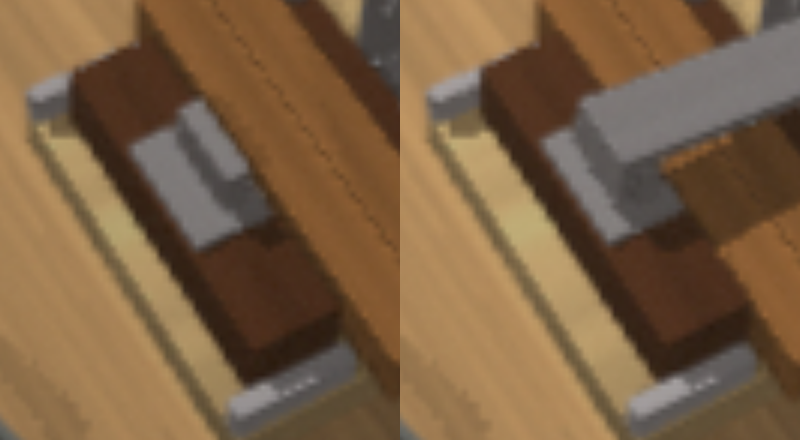

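The before/after crops show the jaw's corner shifted toward the pivot, from (245,350) to (265,345) in its panel. The lip is down behind the keeper and the handle is level. Handing in.

```bash
python3 -c "
from workcell import ticket
print(ticket.job_done())"
```

```text
the job is handed in; nothing more can be done
None
```

I closed and locked the latch on the loaded jig and handed the job in at about 8.2 s of the 42 s allowed. With the gripper shut, I tipped the claw over its keeper while the lever was still up. I then pushed the handle down its arc until it met its stop, which gave about 38 N at the wrist, and backed the arm away.

**Claw:** before the lever moved, the bar's top at its end was about 66 mm above the table. That puts the lip's lower edge about 17 mm below the keeper's top, with the lip beyond it. In the final picture it is still hooked behind the keeper.

**Lever:** after I let go, the handle's upper face read 40–44 mm above the table (43 mm is fully down), so it stayed locked.

**Jaw:** the before and after pictures show it drawn toward the pivot. I judged this by eye and did not measure the millimetres.

**Empty jig:** it looks unchanged in both camera views. I did not measure its claw and lever positions separately.

**Disagreement:** two estimates of the pivot's x position, one from the keeper and one from the handle, differed by about 6 mm. I used their mean, and it did not affect the result.

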